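# Find where the food mill rubs and mark it

## Task

The food mill's wiper rubs somewhere on its sieve. Wind the crank gently by its knob until you feel it clearly start to drag, stop there without forcing it through the tight spot, and leave the crank standing where it drags. Then take the small steel weight from the cutting board and stand it upright on the mill's flat rim in line with the crank, straight out beyond the knob, to mark the place, leaving the other things on the bench alone.

Things in the scene. Friction and masses are not known exactly. Their poses are not given: they have to be found in the camera images.
- mill: Steel food mill fixed on a dark pot: bowl with sieve floor and flat round rim 270 mm across, the rim 33 mm wide (102 to 135 mm from the axis), its top 126 mm above the bench. A black handle, 22 mm thick, sticks out along +x to 216 mm from the axis, below the rim. A thin bar crosses the bowl under rim level. Origin: on the crank's axis at bench level; z up.
- crank: Steel crank on the mill. Origin: on its upright axis, at the height of the rim's top; x points along the arm to the knob, z up. Arm 18 mm wide, 8 to 14 mm above the rim's top, ending 82 mm from the axis; hub nut up to 20 mm. Turns more than a full turn either way, stays where left. The tight spot lies at an unknown place, met 0.1 to 4.7 rad anticlockwise (seen from above) of the start.
- knob_mid (a point): Centre line of the crank's upright black knob, 40 mm above the rim's top, 70 mm from the axis. Knob 22 mm in diameter, 45 mm tall (16 to 61 mm above the rim's top); it spins freely on its pin, so a gripper holding it need not turn as the crank goes round. Free drag here is about half a newton.
- wiper (a point): Springy wiper foot under the crank arm, 60 mm out, 57 mm below the rim's top. On the tight spot it rides up a warp in the sieve: drag at the knob grows steadily over some 0.55 rad, either way round, towards 15 N, then falls off. A rise of 3 to 6 N is a clear drag and the place to stop; over 9 N is forcing it. Standing still, up to half of it relaxes. It does not spring back when let go.
- mark_spot (a point): Point carried round with the crank: on its x axis, 118 mm from the axis, at the height of the rim's top, i.e. on the middle of the rim's flat straight out beyond the knob. The weight should stand here.
- marker_mid (a point): The small steel weight, a plain upright cylinder 24 mm in diameter and 32 mm tall, 80 g, loose on the cutting board; this point is its centre, half-way up; z is its axis.
- marker: The same steel weight; origin at the centre of its underside.
- board: Brown cutting board, 300 by 380 mm, 15 mm thick, lying on the bench; origin under its centre.
- scissors: Kitchen scissors with pale handles, 205 mm long and 12 mm high, on the board (leave alone); origin underneath at the pivot.
- spoon: Steel spoon, 200 mm, lying on the board (leave alone).
- ramekin: White ramekin, 66 mm across and 35 mm tall, on the board (leave alone); origin under its centre.
- grinder: Dark wooden pepper grinder, 54 mm across and 142 mm tall (leave alone); origin under its centre.
- oil: Small green glass bottle, 56 mm across, 130 mm tall (leave alone); origin under its centre.
- salt: Low jar with steel cap, 66 mm across and 75 mm tall (leave alone); origin under its centre.

How it is judged:
On the way:
1. the crank stands still where the wiper rubs on the sieve, the weight not yet moved from its place (contact force between crank and mill above 1.5 N and angular speed of crank below 0.1 rad/s and distance of marker from where it was at the start of the episode below 0.03 m), for 0.2 s.
At the end, for the whole second after the job is handed in: The crank is at rest with its wiper rubbing on the sieve (more than 1.5 N of contact); the weight stands upright (within 6 degrees) and at rest on the mill's rim, within 16 mm of the point straight out beyond the knob, 118 mm from the axis (contact force between crank and mill above 1.5 N and angular speed of crank below 0.05 rad/s and horizontal distance between marker and mark_spot below 0.016 m and z of marker in the frame of crank between -0.004 and 0.004 m and angle between marker's own z axis and vertical below 0.1 rad and linear speed of marker below 0.02 m/s); the robot touches nothing.
It fails at once if the wiper is forced hard on to the tight spot (more than 15 N between wiper and sieve, about 11 N of drag at the knob) (contact force between crank and mill above 15 N).
It fails at once if one of the other things on the bench is shifted by more than 25 mm (distance of any of scissors, spoon, ramekin, grinder, oil, salt from where it was at the start of the episode above 0.025 m).
It also fails if it takes over 67 s, if anything falls off the work surface, if the arm or the gripper's body presses on something with over 40 N, if the wrist force passes 120 N, or if a joint passes its speed limit or range.

## Robot

A 6-joint arm with a two-finger parallel gripper is mounted at the origin on the work surface. World frame = base frame: x ahead of the robot, y to its left, z up, the work surface at z = 0. Lengths are in m, angles in rad, forces in N, time in s.
With the tool pointing down it reaches from about 0.275 to 0.85 m from the base axis. Payload 19 kg.
Tool frame: the origin (TCP) lies at the very end of the fingers, on their centre line; the grasp point (between the pads) lies 19 mm behind it (r.tcp_to_grasp is the distance from the TCP to the grasp point, in m); x points along the fingers, y is the direction in which the jaws open and shut, and the axes are right-handed (so a half turn about x gives the same grasp; the last joint's range is limited). The gripper opens to 85 mm and grips with 20 to 120 N. Pads are 22 mm wide; open, the fingers measure 114 mm over their backs; the gripper's body (76 mm by 85 mm) begins 54 mm behind the grasp point. The pads swing forward as they close: fully open they stand 13 mm farther back than shut.
Start: joints at [1.17, 0.15, 1.437, -0, 1.554, -0.134], TCP at [0.152, 0.555, 0.195] pointing down, gripper open.
Joint ranges: [-2.8, 2.8], [-0.68, 2.1], [0.12, 2.68], [-1.39, 4.53], [0.16, 2.79], [-2.81, 2.81]. Speed limits (rad/s): [1.89, 1.89, 2.22, 3.01, 3.01, 3.01].

## Interface

Orientations are given as a rotation vector (axis times angle).
In Python, from cell import r gives the robot as it stands.
- The arm moves only by the tool servo_tool, never from a script. Its argument "deltas" is a list of rows, each an object of numbers: "tx", "ty", "tz": the shift along the world's x, y, z in cm; "wx", "wy", "wz": the turn, a rotation vector about the world's x, y, z in units of 8 degrees (1.0 is 8 degrees); "gripper": the finger opening in cm, from 0 to 8.54. In form: [{"tx": .., "ty": .., "tz": .., "wx": .., "wy": .., "wz": .., "gripper": ..}, ...]. A call has 1 to 12 rows; each row shifts and turns the commanded pose from where the row before left it; what a row does not reach is not made up. A row lasts 1/10 s, in which the tool goes at most 50 mm and 8.59 degrees, less where a joint would pass 70% of its speed; a pose out of reach is approached as far as the arm can. A call is refused whole if a number of a shift passes 5 or a number of a turn 1, either way. A call with a gripper value outside its range is refused whole. The fingers move at their own pace and stop on an object; "newtons" is the grip in N (left out, the last holds). Time passes only in rows, so rows that do not move let the fingers close. It gives the time, the measured TCP pose, the force and the opening at its end, in the units of the state.
- r.read_state(): the state, without advancing time (a new reading comes with each control period).
- r.capture(name): name is "side" or "top" or "wrist"; returns a dict with "image" (384x512x3 uint8, red, green, blue), "range_z" (384x512 float32, m along the optical axis (not along the pixel's ray), 0 where there is no reading), "fx", "fy", "cx", "cy" (pixels), "R" (3x3) and "t" (3): a world point X has camera coordinates R X + t; the wrist camera has in their place "mount" (4x4, takes a point from camera to tool coordinates, whose origin is the TCP and whose axes are the tool frame's). Camera axes: x right, y down, z forward; pixel columns grow to the right and rows downward; lengths in m; the calibration is good to about 2 mm. A picture is of the moment at which its call begins: read the wrist's pose just before it.
- r.close_job(): hands the job in, once; it reports no verdict.
Trained networks look in a picture, given as the dict that the camera call returned (one of the last four; its "shot" number tells which), for a name from the list of things; names that differ only in an ending like _2 or _b are one class to them, and where a whole thing is asked for, a point or a joint stands for the part that bears it (a point fixed in the world has none). Each returns a list of dicts, best first, with "score" (0 to 1); they miss things now and then, are a little off and sometimes report something else, mostly with a low value. They report only what shows in the picture. A call takes as long as a camera call.
- r.cut_out(picture, thing): "region" (384x512 bool, what is visible of it) and "extent" ([left, top, right, bottom] in pixels, round what is visible of it).
- r.place_of(picture, thing): "point" ([column, row] in pixels: a listed point, or the origin of a listed thing).
The state is a dict: "clock": time; "joint_positions": joint angles; "qvel": joint speeds; "joint_efforts": joint torques, N m; "eef_pos": TCP position; "orientation": TCP orientation; "contact_force": force on the tool from outside, world axes, zero at the start; "torque": the same for the moment, N m; "gripper_width": finger opening in m.
Only numpy, scipy, OpenCV 4.12 (cv2) and the standard library are available. Lean on these libraries where they do the work, as an engineer would, in place of code of your own. Each camera call takes 0.05 s, during which the arm holds its last target. There are 200 camera calls.

## Working session

There is one attempt and no reset: what is moved stays moved. The work goes in short steps, Python scripts to look and compute and a tool call to move; the robot and the scene stay as the last step left them, time stands still between calls to the robot, and variables do not carry over. Pictures are saved under pics/ and viewed, about 8 in all and at most 12, crops included, and the job is handed in when it is done.

Besides the shell and the picture viewer there is one more tool, called after "Request:" in YAML: its name, and indented under it one key for each argument. servo_tool: Moves the arm, as the interface text tells. Its arguments: {"type":"object","properties":{"deltas":{"type":"array"},"newtons":{"type":"number"}},"required":["deltas"]}

```bash
mkdir -p pics
cat > h.py <<'E'
import numpy as np, cv2
from cell import r
from scipy.spatial.transform import Rotation as Ro
def cam(name):
    s=r.read_state(); p=r.capture(name)
    if 'mount' in p:
        T=np.eye(4); T[:3,:3]=Ro.from_rotvec(s['orientation']).as_matrix(); T[:3,3]=s['eef_pos']
        M=T@np.array(p['mount']); p['Rw'],p['c']=M[:3,:3],M[:3,3]
    else:
        p['Rw']=np.array(p['R']).T; p['c']=-p['Rw']@np.array(p['t'])
    return p
def ray(p,uv): return p['Rw']@np.array([(uv[0]-p['cx'])/p['fx'],(uv[1]-p['cy'])/p['fy'],1.])
def atz(p,uv,z):
    d=ray(p,uv); return p['c']+d*(z-p['c'][2])/d[2]
def cloud(p,mask):
    v,u=np.nonzero(mask&(p['range_z']>0)); z=p['range_z'][v,u]
    return np.c_[(u-p['cx'])/p['fx']*z,(v-p['cy'])/p['fy']*z,z]@p['Rw'].T+p['c']
def save(p,n): cv2.imwrite('pics/'+n,p['image'][:,:,::-1])
E
python3 - <<'E'
from h import *
np.set_printoptions(precision=4,suppress=True)
print(r.read_state())
ims=[]
for n in('top','side'):
    p=cam(n); save(p,n+'0.png'); print(n,p['c'],p['Rw'][:,2])
    for th in('mill','crank','knob_mid','mark_spot','marker_mid','marker','board','scissors','spoon','ramekin','grinder','oil','salt'):
        z={'mill':0,'crank':.126,'knob_mid':.166,'mark_spot':.126,'marker_mid':.031,'marker':.015}.get(th,0.)
        L=r.place_of(p,th)[:1]
        for d in L: print(th,round(d['score'],2),np.round(d['point'],1),atz(p,d['point'],z)[:3])
    for th in('marker','crank'):
        for d in r.cut_out(p,th)[:1]:
            c=cloud(p,d['region']); print('cut',th,d['score'],d['extent'],np.median(c,0),c.min(0),c.max(0))
E
```

```text
{'clock': 0.0, 'joint_positions': array([ 1.17  ,  0.151 ,  1.438 , -0.    ,  1.5538, -0.134 ]), 'qvel': array([-0.0012, -0.0002, -0.0007, -0.0001,  0.0006, -0.0008]), 'joint_efforts': array([ -0.0032, -71.3058, -57.0869,  -0.0005,   0.0091,  -0.    ]), 'eef_pos': array([0.1515, 0.5544, 0.194 ]), 'orientation': array([ 0.2085,  1.5609, -0.2103]), 'contact_force': array([-0.2915,  0.9074, -0.7411]), 'torque': array([ 0.0208, -0.0026, -0.0149]), 'gripper_width': 0.08531434481908155}
top [ 0.3031 -0.0958  1.3024] [ 0.1957 -0.0127 -0.9806]
mill 0.81 [210.3 189.3] [0.5576 0.036  0.    ]
crank 0.57 [204.  178.2] [0.5667 0.0418 0.126 ]
knob_mid 0.76 [209.  154.3] [0.628  0.0229 0.166 ]
mark_spot 0.72 [213.4 142.5] [0.6759 0.0139 0.126 ]
marker_mid 0.6 [309.  202.9] [ 0.5015 -0.2783  0.031 ]
marker 0.48 [305.3 206.4] [ 0.4929 -0.2682  0.015 ]
board 0.85 [339.9 211.5] [ 0.4762 -0.381   0.    ]
scissors 0.98 [352.7 197.8] [ 0.5201 -0.4254  0.    ]
spoon 0.58 [391.2 208.4] [ 0.4828 -0.5476  0.    ]
ramekin 0.71 [323.5 247.3] [ 0.3633 -0.3219  0.    ]
grinder 0.68 [321.2 147.5] [ 0.6916 -0.3322 
[... 422 characters left out ...]
spot 0.85 [268.1 161.9] [0.6798 0.0171 0.126 ]
marker_mid 0.59 [277.4 243.8] [ 0.5013 -0.257   0.031 ]
marker 0.67 [281.7 250.2] [ 0.5064 -0.27    0.015 ]
board 0.95 [303.1 283. ] [ 0.4746 -0.395   0.    ]
scissors 0.63 [321.7 276.8] [ 0.5294 -0.405   0.    ]
ramekin 0.55 [249.9 274.4] [ 0.3862 -0.2877  0.    ]
grinder 0.67 [343.4 241.8] [ 0.6881 -0.3274  0.    ]
oil 0.74 [342.9 241. ] [ 0.6899 -0.3238  0.    ]
salt 0.84 [133.1 198.5] [0.3038 0.2705 0.    ]
cut marker 0.52 [279.5, 239.5, 284.3, 254.0] [ 0.4949 -0.2794  0.0375] [ 0.487  -0.2871  0.0185] [ 0.511  -0.2652  0.0501]
cut crank 0.96 [213.8, 151.3, 259.8, 185.7] [0.5784 0.0272 0.094 ] [ 0.4994 -0.0723  0.0766] [0.6556 0.1161 0.1885]
```

```bash
python3 -c "
import cv2,numpy as np
a=cv2.imread('pics/top0.png');b=cv2.imread('pics/side0.png')
cv2.imwrite('pics/a.png',cv2.resize(np.vstack([a,b]),None,fx=.78,fy=.78))"
```

```text
(no output)
```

View pics/a.png

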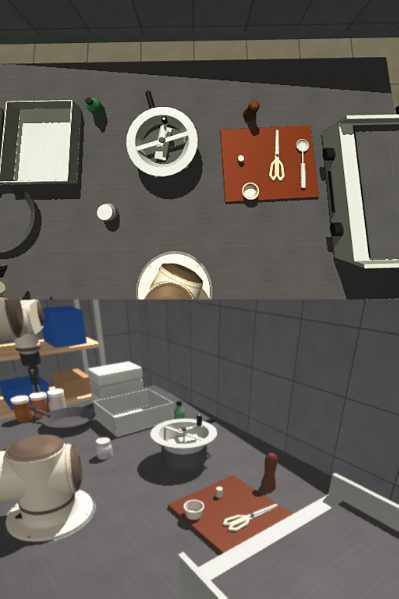

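The picture shows the mill at about (165,140) in the top view, with the knob pointing to the far side at (165,120). The weight is on the board at (240,160). Next I'll refine the axis, knob and weight positions from depth.

Run:
```python
from h import *
from scipy.optimize import least_squares
np.set_printoptions(precision=4,suppress=True)
for n in('top','side'):
    p=cam(n); c=cloud(p,np.ones((384,512),bool)); 
    m=c[(np.hypot(c[:,0]-.56,c[:,1]-.034)<.16)]
    rim=m[abs(m[:,2]-.126)<.006]; 
    d=lambda q:np.hypot(rim[:,0]-q[0],rim[:,1]-q[1])
    f=least_squares(lambda q:np.clip(abs(d(q)-.1185)-.0165,0,None),[.56,.034],loss='soft_l1',f_scale=.003); q=f.x
    dd=d(q); print(n,'axis',q,len(rim),np.percentile(dd,[2,50,98]),np.median(rim[:,2]))
    k=m[(m[:,2]>.150)&(m[:,2]<.2)&(np.hypot(m[:,0]-q[0],m[:,1]-q[1])<.1)]
    print('knob',len(k),k.min(0),k.max(0),np.median(k,0))
    w=c[(np.hypot(c[:,0]-.5,c[:,1]+.272)<.03)&(c[:,2]>.022)&(c[:,2]<.06)]
    print('marker',len(w),w.min(0),w.max(0),np.median(w,0))
    for th in ('oil','grinder'):
        for z in r.place_of(p,th)[:2]: print(th,z['score'],atz(p,z['point'],0))
s=r.read_state(); print(Ro.from_rotvec(s['orientation']).as_matrix())
```

```text
top axis [0.5634 0.0311] 3050 [0.0347 0.1174 0.1352] 0.12524818671318705
knob 68 [0.6192 0.0064 0.1507] [0.6395 0.0277 0.1904] [0.6265 0.0156 0.1818]
marker 52 [ 0.4891 -0.2863  0.0244] [ 0.5117 -0.2644  0.0526] [ 0.4988 -0.2752  0.0462]
oil 0.66 [0.7363 0.3099 0.    ]
grinder 0.82 [ 0.6981 -0.3172  0.    ]
side axis [0.5621 0.0327] 1367 [0.0164 0.1172 0.1359] 0.12523273543988644
knob 83 [0.6152 0.0058 0.15  ] [0.6366 0.0287 0.1892] [0.6244 0.0136 0.1707]
marker 96 [ 0.4864 -0.2868  0.023 ] [ 0.5106 -0.2628  0.0491] [ 0.4966 -0.2793  0.0406]
oil 0.67 [0.7383 0.3384 0.    ]
[[-0.0001  0.2636  0.9646]
 [-0.0001  0.9646 -0.2636]
 [-1.     -0.0001 -0.    ]]
```

Request:
servo_tool:
  deltas:
    - {"tz": 3,"wz": -1,"gripper": 5}
    - {"tz": 3,"wz": -1}
    - {"tx": 2.4,"ty": -2.7,"wz": -1}
    - {"tx": 2.4,"ty": -2.7,"wz": -1}
    - {"tx": 2.4,"ty": -2.7,"wz": -1}
    - {"tx": 2.4,"ty": -2.7,"wz": -1}
    - {"tx": 2.4,"ty": -2.7,"wz": -1}
    - {"tx": 2.4,"ty": -2.7,"wz": -1}
    - {"tx": 2.4,"ty": -2.7,"wz": -1}
    - {"tx": 2.4,"ty": -2.7,"wz": -1}
    - {"tx": 2.4,"ty": -2.7,"wz": -1}
    - {"tx": 2.4,"ty": -2.7,"wz": -1}

```text
$.deltas[0]: bad value
```

Request:
servo_tool:
  deltas:
    - {"tx": 2.4,"ty": -2.7,"wz": -1}
    - {"tx": 2.4,"ty": -2.7,"wz": -1}
    - {"tx": 2.4,"ty": -2.7,"wz": -1}
    - {"tx": 2.4,"ty": -2.7,"wz": -1}
    - {"tx": 2.4,"ty": -2.7,"wz": -1}
    - {"tx": 2.4,"ty": -2.7,"wz": -1}
    - {"tx": 2.4,"ty": -2.7,"wz": -1}
    - {"tx": 2.4,"ty": -2.7,"wz": -1}
    - {"tx": 2.4,"ty": -2.7,"wz": -1}
    - {"tx": 2.4,"ty": -2.5,"wz": -1}
    - {}

```text
$.deltas[0]: bad value
```

Run:
```python
from h import *
np.set_printoptions(precision=4,suppress=True)
s=r.read_state(); R=Ro.from_rotvec(s['orientation']).as_matrix(); print(s['eef_pos'],np.arctan2(R[1,1],R[0,1]),R[:,0],s['joint_positions'],s['contact_force'],s['gripper_width'])
p=cam('wrist'); save(p,'w1.png')
for th,z in (('knob_mid',.166),('crank',.126),('mark_spot',.126)):
    for d in r.place_of(p,th)[:1]: print(th,d['score'],d['point'],atz(p,d['point'],z))
c=cloud(p,np.ones((384,512),bool)); k=c[(abs(c[:,2]-.187)<.004)&(np.hypot(c[:,0]-.63,c[:,1]-.017)<.03)]
print(len(k),k.min(0) if len(k) else 0,k.max(0) if len(k) else 0)
```

```text
[0.1516 0.5546 0.1946] 1.3039995558206736 [-0.0001 -0.0001 -1.    ] [ 1.17    0.1505  1.4374  0.      1.5538 -0.134 ] [0.0634 0.0787 0.5302] 0.08587175321671112
0 0 0
```

View pics/w1.png

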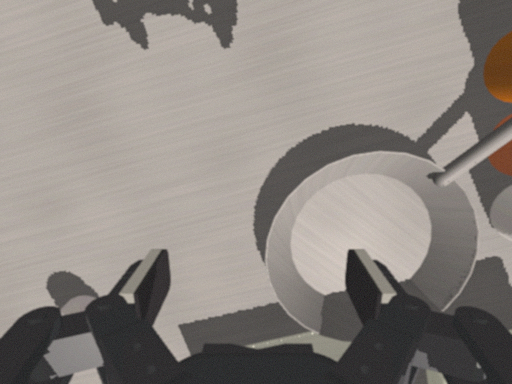

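Both calls were refused, so the arm hasn't moved: the picture shows a pan at (370,230) below the start pose. I'll try full rows with every key.

Request:
servo_tool:
  deltas:
    - {"tx": 0,"ty": 0,"tz": 3,"wx": 0,"wy": 0,"wz": -1,"gripper": 5}
    - {"tx": 0,"ty": 0,"tz": 3,"wx": 0,"wy": 0,"wz": -1,"gripper": 5}
    - {"tx": 2.4,"ty": -2.7,"tz": 0,"wx": 0,"wy": 0,"wz": -1,"gripper": 5}
    - {"tx": 2.4,"ty": -2.7,"tz": 0,"wx": 0,"wy": 0,"wz": -1,"gripper": 5}
    - {"tx": 2.4,"ty": -2.7,"tz": 0,"wx": 0,"wy": 0,"wz": -1,"gripper": 5}
    - {"tx": 2.4,"ty": -2.7,"tz": 0,"wx": 0,"wy": 0,"wz": -1,"gripper": 5}
    - {"tx": 2.4,"ty": -2.7,"tz": 0,"wx": 0,"wy": 0,"wz": -1,"gripper": 5}
    - {"tx": 2.4,"ty": -2.7,"tz": 0,"wx": 0,"wy": 0,"wz": -1,"gripper": 5}
    - {"tx": 2.4,"ty": -2.7,"tz": 0,"wx": 0,"wy": 0,"wz": -1,"gripper": 5}
    - {"tx": 2.4,"ty": -2.7,"tz": 0,"wx": 0,"wy": 0,"wz": -1,"gripper": 5}
    - {"tx": 2.4,"ty": -2.7,"tz": 0,"wx": 0,"wy": 0,"wz": -1,"gripper": 5}
    - {"tx": 2.4,"ty": -2.7,"tz": 0,"wx": 0,"wy": 0,"wz": -1,"gripper": 5}

```text
clock: 3.3
eef_pos: [0.3924, 0.2834, 0.2548]
orientation: [1.482, 1.007, -1.481]
contact_force: [1.4, 0.1, -0.2]
gripper_width: 0.0503
```

Request:
servo_tool:
  deltas:
    - {"tx": 2.4,"ty": -2.7,"tz": 0,"wx": 0,"wy": 0,"wz": -1,"gripper": 5}
    - {"tx": 2.4,"ty": -2.7,"tz": 0,"wx": 0,"wy": 0,"wz": -1,"gripper": 5}
    - {"tx": 2.4,"ty": -2.7,"tz": 0,"wx": 0,"wy": 0,"wz": -1,"gripper": 5}
    - {"tx": 2.4,"ty": -2.7,"tz": 0,"wx": 0,"wy": 0,"wz": -1,"gripper": 5}
    - {"tx": 2.4,"ty": -2.7,"tz": 0,"wx": 0,"wy": 0,"wz": -1,"gripper": 5}
    - {"tx": 2.4,"ty": -2.7,"tz": 0,"wx": 0,"wy": 0,"wz": -1,"gripper": 5}
    - {"tx": 2.4,"ty": -2.7,"tz": 0,"wx": 0,"wy": 0,"wz": -1,"gripper": 5}
    - {"tx": 2.4,"ty": -2.7,"tz": 0,"wx": 0,"wy": 0,"wz": -1,"gripper": 5}
    - {"tx": 2.4,"ty": -2.7,"tz": 0,"wx": 0,"wy": 0,"wz": -1,"gripper": 5}
    - {"tx": 2.3,"ty": -2.4,"tz": 0,"wx": 0,"wy": 0,"wz": -1,"gripper": 5}
    - {"tx": 0,"ty": 0,"tz": 0,"wx": 0,"wy": 0,"wz": 0,"gripper": 5}

```text
clock: 4.4
eef_pos: [0.6323, 0.0146, 0.2532]
orientation: [-2.112, 0.218, 2.115]
contact_force: [-0.0, 0.6, -0.1]
gripper_width: 0.0499
```

Run:
```python
from h import *
np.set_printoptions(precision=4,suppress=True)
s=r.read_state(); R=Ro.from_rotvec(s['orientation']).as_matrix(); print(s['eef_pos'],np.arctan2(R[1,1],R[0,1]),R[:,0],s['joint_positions'],s['contact_force'],s['gripper_width'])
p=cam('wrist'); save(p,'w2.png')
for th,z in (('knob_mid',.166),('crank',.126),('mark_spot',.126)):
    for d in r.place_of(p,th)[:1]: print(th,d['score'],d['point'],atz(p,d['point'],z))
c=cloud(p,np.ones((384,512),bool)); k=c[(abs(c[:,2]-.187)<.004)&(np.hypot(c[:,0]-.63,c[:,1]-.017)<.03)]
print(len(k),k.min(0) if len(k) else 0,k.max(0) if len(k) else 0)
```

```text
[0.6323 0.0146 0.2532] -1.7758437864640833 [-0.0013 -0.0004 -1.    ] [-0.0983  0.2622  1.1871 -0.0005  1.6935  1.6775] [-0.0098  0.5512 -0.0559] 0.049890022159134545
knob_mid 0.57 [250.8, 191.1] [0.6289 0.0215 0.166 ]
crank 0.96 [253.0, 241.1] [0.5595 0.0347 0.126 ]
368 [0.6206 0.0098 0.183 ] [0.6395 0.0288 0.19  ]
```

View pics/w2.png

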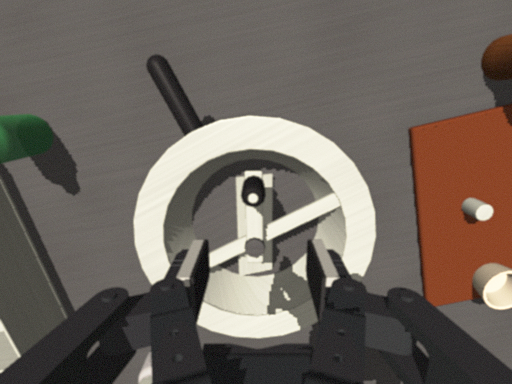

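The wrist view shows the knob at (253,190), the hub at (254,245) and the arm between them, so the geometry agrees. I'll descend and cage the knob.

Request:
servo_tool:
  deltas:
    - {"tx": -0.1,"ty": 0.3,"tz": -2,"wx": 0,"wy": 0,"wz": 0,"gripper": 5}
    - {"tx": -0.1,"ty": 0,"tz": -3,"wx": 0,"wy": 0,"wz": 0,"gripper": 5}
    - {"tx": 0,"ty": 0,"tz": -3,"wx": 0,"wy": 0,"wz": 0,"gripper": 5}
    - {"tx": 0,"ty": 0,"tz": -2.3,"wx": 0,"wy": 0,"wz": 0,"gripper": 5}
    - {"tx": 0,"ty": 0,"tz": 0,"wx": 0,"wy": 0,"wz": 0,"gripper": 2.6}
    - {"tx": 0,"ty": 0,"tz": 0,"wx": 0,"wy": 0,"wz": 0,"gripper": 2.6}
    - {"tx": 0,"ty": 0,"tz": 0,"wx": 0,"wy": 0,"wz": 0,"gripper": 2.6}
    - {"tx": 0,"ty": 0,"tz": 0,"wx": 0,"wy": 0,"wz": 0,"gripper": 2.6}
  newtons: 20

```text
clock: 5.4
eef_pos: [0.6291, 0.0207, 0.1532]
orientation: [-2.12, 0.209, 2.116]
contact_force: [0.2, -0.3, -0.1]
gripper_width: 0.0258
```

```bash
cat > plan.py <<'E'
import sys; from h import *
np.set_printoptions(precision=3,suppress=True)
A=np.array([.563,.032])
def plan(dth,n):
    s=r.read_state(); R=Ro.from_rotvec(s['orientation']).as_matrix()
    e=s['eef_pos']; t=np.arctan2(*(e[:2]-A)[::-1]); jaw=np.arctan2(R[1,1],R[0,1])
    f=s['contact_force']; u=lambda a:np.array([-np.sin(a),np.cos(a)])
    print('th',t,'rad',np.hypot(*(e[:2]-A)),'z',e[2],'yaw err',(t-np.pi/2-jaw+np.pi)%(2*np.pi)-np.pi,'F',f,'Ftan',f[:2]@u(t),'Frad',f[0]*np.cos(t)+f[1]*np.sin(t),'j6',s['joint_positions'][5],'w',s['gripper_width'])
    P=[A+.07*np.array([np.cos(a),np.sin(a)]) for a in t+dth*np.arange(1,n+1)/n]
    print(np.diff([e[:2]]+P,axis=0)*100,'wz',dth/n/.1396)
plan(float(sys.argv[1]),int(sys.argv[2]))
E
python3 plan.py .24 3
```

```text
th -0.16866539613443854 rad 0.06707186536032692 z 0.15316060763113348 yaw err 0.027910116781215688 F [ 0.246 -0.33  -0.128] Ftan -0.2839748265647859 Frad 0.2982263727194444 j6 1.677949239941816 w 0.025789804478109305
[[ 0.36   0.506]
 [ 0.027  0.559]
 [-0.018  0.56 ]] wz 0.5730659025787965
```

Run:
```python
import numpy as np
A=np.array([.563,.032]); P=lambda a:A+.07*np.array([np.cos(a),np.sin(a)])
t=-.169; prev=np.array([.6291,.0207])
for k in range(20):
    n=t+.24; a=np.linspace(t,n,3)
    q=[prev,P(a[1]),P(a[2])]
    print(round(n,2),'end',np.round(P(n),4),'rows/half(2 rows each):',np.round((q[1]-q[0])*50,2),np.round((q[2]-q[1])*50,2),'tan',np.round([-np.sin(n),np.cos(n)],2))
    prev=P(n); t=n
```

```text
0.07 end [0.6328 0.037 ] rows/half(2 rows each): [0.19 0.39] [-0.    0.42] tan [-0.07  1.  ]
0.31 end [0.6296 0.0534] rows/half(2 rows each): [-0.05  0.42] [-0.1   0.41] tan [-0.31  0.95]
0.55 end [0.6226 0.0686] rows/half(2 rows each): [-0.15  0.39] [-0.2   0.37] tan [-0.52  0.85]
0.79 end [0.6122 0.0818] rows/half(2 rows each): [-0.24  0.34] [-0.28  0.31] tan [-0.71  0.7 ]
1.03 end [0.599 0.092] rows/half(2 rows each): [-0.32  0.28] [-0.35  0.24] tan [-0.86  0.51]
1.27 end [0.5837 0.0989] rows/half(2 rows each): [-0.37  0.19] [-0.39  0.15] tan [-0.96  0.3 ]
1.51 end [0.5672 0.1019] rows/half(2 rows each): [-0.41  0.1 ] [-0.42  0.05] tan [-1.    0.06]
1.75 end [0.5505 0.1009] rows/half(2 rows each): [-0.42 -0.  ] [-0.42 -0.05] tan [-0.98 -0.18]
1.99 end [0.5344 0.0959] rows/half(2 rows each): [-0.41 -0.1 ] [-0.39 -0.15] tan [-0.91 -0.41]
2.23 end [0.5201 0.0873] rows/half(2 rows each): [-0.37 -0.19] [-0.35 -0.24] tan [-0.79 -0.61]
2.47 end [0.5082 0.0755] rows/half(2 rows each): [-0.32 -0.28] [-0.28 -0.31] tan [-0.62 -0.78]
2.71 end [0.4994 0.0612] rows/half(2 rows each): [-0.24 -0.34] [-0.2  -0.37] tan [-0.42 -0.91]
2.95 end [0.4943 0.0453] rows/half(2 rows each): [-0.15 -0.39] [-0.1  -0.41] tan [-0.19 -0.98]
3.19 end [0.4931 0.0285] rows/half(2 rows each): [-0.05 -0.42] [-0.   -0.42] tan [ 0.05 -1.  ]
3.43 end [0.4959 0.012 ] rows/half(2 rows each): [ 0.05 -0.42] [ 0.1  -0.41] tan [ 0.29 -0.96]
3.67 end [ 0.5026 -0.0034] rows/half(2 rows each): [ 0.14 -0.39] [ 0.19 -0.37] tan [ 0.51 -0.86]
3.91 end [ 0.5127 -0.0167] rows/half(2 rows each): [ 0.23 -0.35] [ 0.27 -0.32] tan [ 0.7  -0.72]
4.15 end [ 0.5257 -0.0273] rows/half(2 rows each): [ 0.31 -0.28] [ 0.34 -0.24] tan [ 0.85 -0.53]
4.39 end [ 0.5409 -0.0344] rows/half(2 rows each): [ 0.37 -0.2 ] [ 0.39 -0.16] tan [ 0.95 -0.32]
4.63 end [ 0.5573 -0.0378] rows/half(2 rows each): [ 0.41 -0.11] [ 0.42 -0.06] tan [ 1.   -0.08]
```

Request:
servo_tool:
  deltas:
    - {"tx": 0.2,"ty": 0.4,"tz": -0.2,"wx": 0,"wy": 0,"wz": 0.4,"gripper": 2.6}
    - {"tx": 0.1,"ty": 0.4,"tz": 0,"wx": 0,"wy": 0,"wz": 0.4,"gripper": 2.6}
    - {"tx": 0,"ty": 0.4,"tz": 0,"wx": 0,"wy": 0,"wz": 0.4,"gripper": 2.6}
    - {"tx": 0,"ty": 0.4,"tz": 0,"wx": 0,"wy": 0,"wz": 0.4,"gripper": 2.6}

```text
clock: 5.8
eef_pos: [0.6319, 0.0368, 0.1505]
orientation: [2.208, 0.032, -2.206]
contact_force: [-0.9, 0.2, 0.4]
gripper_width: 0.0259
```

Request:
servo_tool:
  deltas:
    - {"tx": -0.05,"ty": 0.42,"tz": 0,"wx": 0,"wy": 0,"wz": 0.43,"gripper": 2.6}
    - {"tx": -0.05,"ty": 0.42,"tz": 0,"wx": 0,"wy": 0,"wz": 0.43,"gripper": 2.6}
    - {"tx": -0.1,"ty": 0.41,"tz": 0,"wx": 0,"wy": 0,"wz": 0.43,"gripper": 2.6}
    - {"tx": -0.1,"ty": 0.41,"tz": 0,"wx": 0,"wy": 0,"wz": 0.43,"gripper": 2.6}

```text
clock: 6.2
eef_pos: [0.6289, 0.0534, 0.1505]
orientation: [2.079, 0.281, -2.076]
contact_force: [-0.7, -0.7, 0.7]
gripper_width: 0.0263
```

Request:
servo_tool:
  deltas:
    - {"tx": -0.15,"ty": 0.39,"tz": 0,"wx": 0,"wy": 0,"wz": 0.43,"gripper": 2.6}
    - {"tx": -0.15,"ty": 0.39,"tz": 0,"wx": 0,"wy": 0,"wz": 0.43,"gripper": 2.6}
    - {"tx": -0.2,"ty": 0.37,"tz": 0,"wx": 0,"wy": 0,"wz": 0.43,"gripper": 2.6}
    - {"tx": -0.2,"ty": 0.37,"tz": 0,"wx": 0,"wy": 0,"wz": 0.43,"gripper": 2.6}

```text
clock: 6.6
eef_pos: [0.6218, 0.0686, 0.1505]
orientation: [1.937, 0.504, -1.934]
contact_force: [-0.0, 0.2, 0.8]
gripper_width: 0.0262
```

Request:
servo_tool:
  deltas:
    - {"tx": -0.24,"ty": 0.34,"tz": 0,"wx": 0,"wy": 0,"wz": 0.43,"gripper": 2.6}
    - {"tx": -0.24,"ty": 0.34,"tz": 0,"wx": 0,"wy": 0,"wz": 0.43,"gripper": 2.6}
    - {"tx": -0.28,"ty": 0.31,"tz": 0,"wx": 0,"wy": 0,"wz": 0.43,"gripper": 2.6}
    - {"tx": -0.28,"ty": 0.31,"tz": 0,"wx": 0,"wy": 0,"wz": 0.43,"gripper": 2.6}

```text
clock: 7.0
eef_pos: [0.6114, 0.0816, 0.1505]
orientation: [1.785, 0.701, -1.782]
contact_force: [-0.4, -0.4, 0.3]
gripper_width: 0.0258
```

```bash
python3 plan.py .24 4
python3 - <<'E'
from h import *
p=cam('wrist'); save(p,'w3.png')
for i in range(3): s=r.read_state(); print(s['contact_force'])
E
```

```text
th 0.7971483124860418 rad 0.06928995095528148 z 0.15049482434861977 yaw err 0.047705315049906716 F [-0.375 -0.4    0.347] Ftan -0.011687484246891922 Frad -0.5484241873450137 j6 0.8290594504691284 w 0.02584265011446481
[[-0.259  0.335]
 [-0.326  0.265]
 [-0.341  0.245]
 [-0.355  0.224]] wz 0.4297994269340974
[-0.07019926  1.11078184 -1.0251433 ]
[-0.07019926  1.11078184 -1.0251433 ]
[-0.07019926  1.11078184 -1.0251433 ]
```

View pics/w3.png

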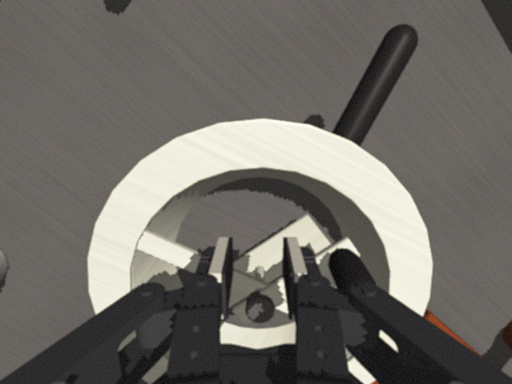

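The picture shows the fingers at (225–300,250) with nothing between them. The black knob seems to be at (345,265), to the right of the fingers, so the cage probably missed it. I'll measure it.

```bash
python3 - <<'E'
from h import *
np.set_printoptions(precision=4,suppress=True)
A=np.array([.563,.032])
for n in ('wrist','top','side'):
    p=cam(n)
    if n=='top': save(p,'t3.png')
    for th,z in (('knob_mid',.166),('crank',.126),('mark_spot',.126)):
        for d in r.place_of(p,th)[:1]:
            q=atz(p,d['point'],z); print(n,th,d['score'],d['point'],q,np.arctan2(q[1]-A[1],q[0]-A[0]),np.hypot(*(q[:2]-A)))
    if n=='wrist':
        u,v=345,262; print('px',p['range_z'][v-4:v+5:4,u-4:u+5:4], p['c']+ray(p,(u,v))*p['range_z'][v,u])
        c=cloud(p,np.ones((384,512),bool)); k=c[(c[:,2]>.16)&(c[:,2]<.192)&(np.hypot(*(c[:,:2]-A).T)<.1)]
        H,x,y=np.histogram2d(k[:,0],k[:,1],bins=[np.arange(.55,.66,.01),np.arange(-.02,.11,.01)]); print(H.astype(int))
E
python3 -c "
import cv2;a=cv2.imread('pics/t3.png');cv2.imwrite('pics/t3c.png',cv2.resize(a[90:270,120:360],None,fx=3,fy=3))"
```

```text
wrist knob_mid 0.91 [351.8, 279.9] [0.6283 0.0178 0.166 ] -0.21461113940768758 0.0667936489042245
wrist crank 0.89 [259.8, 297.0] [0.5587 0.0309 0.126 ] -2.890449199627311 0.0044310922280228785
px [[0.1925 0.1923 0.1896]
 [0.1889 0.1878 0.1857]
 [0.1864 0.1828 0.1809]] [0.6334 0.0289 0.1638]
[[  0   0   0   0   0   0   0   0   0   0   0   0]
 [  0   0   0   0   0   0   0   0   0   0   0   0]
 [  0   0   0   0   0   0   0   0   0   0   0   0]
 [  0   0   0   0   0   0   0   0   0   0   0   0]
 [  0   0   0   0   0   0   0   0   0   0   8   0]
 [  0   0   0   0   0   0   0   0   0   0   0  16]
 [  0   0   0   0   3   0   0   0   8   0   0   0]
 [  0   0   0   0 257  52   0   0   0  15   0   0]
 [  0   0   0  18 537  36   0   0   0   1   0   0]
 [  0   0   0  22   6   0   0   0   0   0   0   0]]
top knob_mid 0.83 [212.7, 154.4] [0.6275 0.0123 0.166 ] -0.2970867441176141 0.06746532860520713
top crank 0.92 [205.8, 181.1] [0.5578 0.0365 0.126 ] 2.4286835730825564 0.0068144835040421575
top mark_spot 0.89 [212.0, 141.5] [0.6791 0.0181 0.126 ] -0.1191449472463653 0.1169502892678995
side knob_mid 0.62 [257.4, 155.6] [0.6285 0.0066 0.166 ] -0.36921857041759903 0.07026608185714177
side crank 0.61 [236.4, 169.5] [0.5647 0.0318 0.126 ] -0.08925482163884778 0.0016945410712199541
side mark_spot 0.82 [268.3, 162.9] [0.6756 0.0106 0.126 ] -0.1874576935503336 0.11460798386095085
```

View pics/t3c.png

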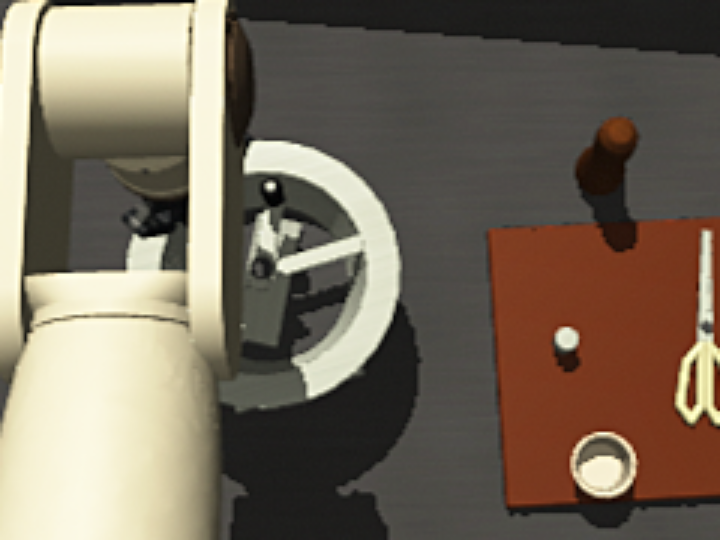

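The knob has not moved: it is still near (0.628,0.017), in the crop at (270,188). Next I'll check where the fingertips really are relative to the reported TCP.

Run:
```python
from h import *
np.set_printoptions(precision=4,suppress=True)
s=r.read_state(); e=s['eef_pos']; print(e,s['clock'],s['gripper_width'])
p=cam('wrist'); print('cam',p['c'],p['Rw'][:,2])
def proj(X):
    q=p['Rw'].T@(np.array(X)-p['c']); return q[0]/q[2]*p['fx']+p['cx'],q[1]/q[2]*p['fy']+p['cy'],q[2]
print('tcp px',proj(e),'axis rimtop',proj([.563,.032,.146]),'knob top(.63,.0175,.187)',proj([.63,.0175,.187]),'arm',proj([.61,.022,.14]))
R=Ro.from_rotvec(s['orientation']).as_matrix()
for uv in((226,242),(222,280),(290,242),(296,280),(262,300),(310,225),(335,250),(345,255),(355,290)):
    z=p['range_z'][uv[1],uv[0]]; X=p['c']+ray(p,uv)*z; print(uv,X,'tool',R.T@(X-e))
```

```text
[0.6112 0.0814 0.1495] 7.65 0.025888088610377325
cam [0.6671 0.1334 0.3294] [-0.2211 -0.203  -0.9539]
tcp px (np.float64(258.10852442803525), np.float64(223.77418331675324), np.float64(0.19445715821624943)) axis rimtop (np.float64(262.9019260969626), np.float64(310.0438310126667), np.float64(0.2184938134226505)) knob top(.63,.0175,.187) (np.float64(365.8056203636708), np.float64(299.70095117214373), np.float64(0.16751216350051476)) arm (np.float64(317.9527131700271), np.float64(271.91364143225763), np.float64(0.21585349346565966))
(226, 242) [0.6079 0.0997 0.1959] tool [-0.0463 -0.0157 -0.0101]
(222, 280) [0.6067 0.097  0.2242] tool [-0.0747 -0.0146 -0.0073]
(290, 242) [0.6294 0.0773 0.197 ] tool [-0.0475  0.0153 -0.0106]
(296, 280) [0.6266 0.075  0.2236] tool [-0.0741  0.0151 -0.007 ]
(262, 300) [0.5689 0.0384 0.1462] tool [0.0034 0.0028 0.0602]
(310, 225) [0.6224 0.0314 0.0916] tool [0.058  0.0443 0.0257]
(335, 250) [0.6312 0.029  0.1455] tool [0.004  0.052  0.0209]
(345, 255) [0.6353 0.0279 0.1564] tool [-0.0069  0.0556  0.0187]
(355, 290) [0.6431 0.064  0.2369] tool [-0.0874  0.0344 -0.0116]
```

Run:
```python
from h import *
np.set_printoptions(precision=4,suppress=True,linewidth=160)
print(r.tcp_to_grasp, [a for a in dir(r) if a[0]!='_'])
s=r.read_state(); e=s['eef_pos']; R=Ro.from_rotvec(s['orientation']).as_matrix()
print(s['joint_positions'])
p=cam('wrist'); c=(cloud(p,p['range_z']>0)-e)@R
m=(abs(c[:,1])<.045)&(abs(c[:,2])<.03); k=c[m&(c[:,0]>-.1)&(c[:,0]<.02)]
for x in np.arange(-.1,.02,.008):
    q=k[(k[:,0]>=x)&(k[:,0]<x+.008)]
    if len(q): print(round(x,3),len(q),q[:,1].min(),q[:,1].max(),q[:,2].min(),q[:,2].max())
print(p['range_z'][190:250:6,200:320:8])
```

```text
0.0187 ['MotionError', 'capture', 'close_job', 'cut_out', 'place_of', 'read_state', 'tcp_to_grasp']
[0.0074 0.2549 1.4037 0.0001 1.4831 0.8315]
-0.1 5143 -0.044999552232613885 0.044977759247334846 -0.013048034213789274 0.013175372282152514
-0.092 3006 -0.04499174285864098 0.04499946161058147 -0.014261521340988603 0.012927767636942537
-0.084 1125 -0.04309917081213005 0.04246997340420998 -0.013924475040514639 0.012674921832049043
-0.076 980 -0.026863589504659995 0.02611040469983302 -0.01152961704570073 0.011640381830321388
-0.068 736 -0.02701526000904602 0.026260793622741252 -0.011627037929626168 0.011657326345615343
-0.06 597 -0.02704225074809589 0.026289905551132583 -0.01156418833658458 0.011421649265565466
-0.052 505 -0.02673559832884844 0.026172673530007014 -0.011432377965377485 0.011489662236145582
-0.044 136 -0.019546318280145678 0.018972162247785463 -0.011209829998110632 0.010047919419349094
0.004 22 0.040877383493714656 0.0449728720910731 0.02724251045603324 0.0298018031215372
0.012 6 0.041210985100046296 0.04495160733794045 0.02769156432601145 0.02998334189003617
[[0.2464 0.26
[... 367 characters left out ...]
6 0.275  0.2749 0.2758 0.2748 0.2756 0.276  0.2768]
 [0.2756 0.2769 0.2783 0.2766 0.276  0.2782 0.2767 0.276  0.2785 0.2754 0.2775 0.2779 0.2776 0.2772 0.2755]
 [0.2785 0.2791 0.2777 0.2788 0.2785 0.2792 0.2775 0.2791 0.2784 0.2783 0.2778 0.2784 0.2784 0.254  0.2557]
 [0.2789 0.2809 0.281  0.2798 0.2814 0.2803 0.2792 0.2808 0.2806 0.2797 0.2823 0.2809 0.256  0.257  0.2579]
 [0.2828 0.2817 0.2822 0.2818 0.2816 0.2819 0.2832 0.2821 0.2828 0.282  0.2569 0.2572 0.2594 0.2611 0.2634]
 [0.2831 0.2838 0.2842 0.1506 0.1543 0.2835 0.2854 0.283  0.2852 0.2569 0.2583 0.1504 0.1494 0.2654 0.2669]
 [0.2872 0.2858 0.2868 0.144  0.1533 0.2847 0.2853 0.2869 0.2586 0.2602 0.2607 0.     0.1446 0.2696 0.27  ]]
```

The wrist depth shows the real fingertips ending about 40 mm above the reported TCP. The fingers therefore passed over the knob, whose top is at 0.187. I'll go back and descend about 40 mm lower, watching the force.

Request:
servo_tool:
  deltas:
    - {"tx": 0,"ty": 0,"tz": 2,"wx": 0,"wy": 0,"wz": 0,"gripper": 5}
    - {"tx": 0.27,"ty": -0.9,"tz": 0,"wx": 0,"wy": 0,"wz": -0.97,"gripper": 5}
    - {"tx": 0.27,"ty": -0.9,"tz": 0,"wx": 0,"wy": 0,"wz": -0.97,"gripper": 5}
    - {"tx": 0.27,"ty": -0.9,"tz": 0,"wx": 0,"wy": 0,"wz": -0.97,"gripper": 5}
    - {"tx": 0.27,"ty": -0.9,"tz": 0,"wx": 0,"wy": 0,"wz": -0.97,"gripper": 5}
    - {"tx": 0.27,"ty": -0.9,"tz": 0,"wx": 0,"wy": 0,"wz": -0.97,"gripper": 5}
    - {"tx": 0.27,"ty": -0.9,"tz": 0,"wx": 0,"wy": 0,"wz": -0.97,"gripper": 5}
    - {"tx": 0.27,"ty": -0.9,"tz": 0,"wx": 0,"wy": 0,"wz": -0.97,"gripper": 5}
    - {"tx": 0,"ty": 0,"tz": 0,"wx": 0,"wy": 0,"wz": 0,"gripper": 5}
    - {"tx": 0,"ty": 0,"tz": -2,"wx": 0,"wy": 0,"wz": 0,"gripper": 5}
    - {"tx": 0,"ty": 0,"tz": -1,"wx": 0,"wy": 0,"wz": 0,"gripper": 5}
    - {"tx": 0,"ty": 0,"tz": 0,"wx": 0,"wy": 0,"wz": 0,"gripper": 5}

```text
clock: 8.95
eef_pos: [0.6292, 0.0189, 0.138]
orientation: [-2.114, 0.211, 2.12]
contact_force: [-0.1, -0.1, 0.3]
gripper_width: 0.05
```

```bash
python3 - <<'E'
from h import *
np.set_printoptions(precision=4,suppress=True,linewidth=160)
s=r.read_state(); e=s['eef_pos']; R=Ro.from_rotvec(s['orientation']).as_matrix()
p=cam('wrist'); save(p,'w4.png'); c=(cloud(p,p['range_z']>0)-e)@R
m=(abs(c[:,1])<.045)&(abs(c[:,2])<.03); k=c[m&(c[:,0]>-.08)&(c[:,0]<.03)]
for x in np.arange(-.08,.03,.008):
    q=k[(k[:,0]>=x)&(k[:,0]<x+.008)]
    if len(q): print(round(x,3),len(q),'fingers',q[abs(q[:,1])>.022][:,1],'knob',q[abs(q[:,1])<.022][:,1].min(initial=9),q[abs(q[:,1])<.022][:,1].max(initial=-9),q[abs(q[:,1])<.022][:,2].min(initial=9))
E
python3 plan.py .24 4
```

```text
-0.08 1128 fingers [-0.0293 -0.0288 -0.0285 ...  0.0253 -0.025   0.0252] knob 9.0 -9.0 9.0
-0.072 916 fingers [-0.0251 -0.0311 -0.0306 -0.0293 -0.028  -0.0263 -0.0255 -0.025   0.025   0.026   0.0283  0.0313 -0.0313 -0.031  -0.0306 -0.0302 -0.0296 -0.0294 -0.0284
 -0.028  -0.0276 -0.0271 -0.0265 -0.0264 -0.0258 -0.0253 -0.0249  0.0252  0.0263  0.027   0.0274  0.0276  0.0282  0.0285  0.029   0.0297  0.0304  0.0306
  0.0313  0.0314 -0.0313 -0.0308 -0.0303 -0.0297 -0.0297 -0.0293 -0.0287 -0.028  -0.0279 -0.0274 -0.0268 -0.0265 -0.0262 -0.0256 -0.0252 -0.0249 -0.0247
  0.0251  0.0256  0.0261  0.0265  0.0268  0.0272  0.0275  0.0279  0.0284  0.0289  0.0296  0.0294  0.0302  0.0307  0.0312  0.0314 -0.0314 -0.0312 -0.0307
 -0.0303 -0.0297 -0.0293 -0.029  -0.0283 -0.028  -0.0274 -0.0272 -0.0266 -0.0263 -0.0258 -0.0255 -0.025  -0.0249  0.0249  0.0253  0.0258  0.0262  0.0265
  0.027   0.0275  0.0281  0.0281  0.0286  0.029   0.0293  0.0298  0.0303  0.0309  0.031   0.0316 -0.0314 -0.0308 -0.0304 -0.0299 -0.0292 -0.0291 -0.0288
 -0.0281 -0.0279 -0.0275 -0.027  -0.0267 -0.0262 -0.0257 -0.0254 -0.0247
[... 26322 characters left out ...]
0.0383 -0.0376 -0.0371 -0.0369  0.0371  0.0376  0.0382  0.0386  0.0391 -0.041  -0.0405 -0.04   -0.0394
 -0.0388  0.0392  0.0399  0.0404  0.0408  0.0418 -0.042  -0.0417 -0.0408 -0.0405  0.0413  0.0417  0.042  -0.0441 -0.0435 -0.0431 -0.0423  0.0422  0.0425
  0.0429  0.0435  0.0439 -0.0446  0.0436  0.044   0.0445  0.0448] knob -0.021804295899493956 0.021722050456474466 -0.028156023066217124
th -0.19606008245693632 rad 0.06803043893133123 z 0.13917369657952744 yaw err 0.002959931369713509 F [ 0.267 -1.124  0.299] Ftan -1.0507768751723185 Frad 0.48087319481797414 j6 1.6772812995358004 w 0.04976697930614773
[[ 0.263  0.376]
 [ 0.044  0.418]
 [ 0.019  0.419]
 [-0.006  0.42 ]] wz 0.4297994269340974
```

View pics/w4.png

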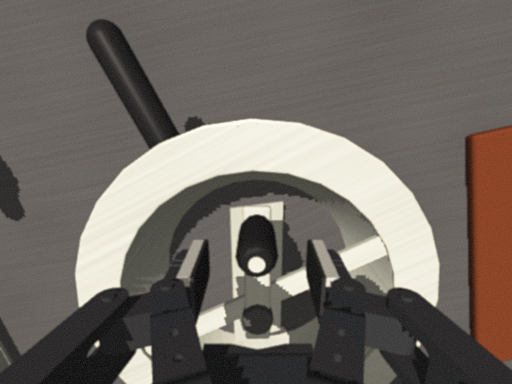

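The knob, at (257,240), is now centred between the jaws, whose tips sit at about z=0.18. I'll lower 2.6 cm and close the cage.

Request:
servo_tool:
  deltas:
    - {"tx": 0,"ty": 0,"tz": -1.3,"wx": 0,"wy": 0,"wz": 0,"gripper": 5}
    - {"tx": 0,"ty": 0,"tz": -1.3,"wx": 0,"wy": 0,"wz": 0,"gripper": 2.6}
    - {"tx": 0,"ty": 0,"tz": 0,"wx": 0,"wy": 0,"wz": 0,"gripper": 2.6}
    - {"tx": 0,"ty": 0,"tz": 0,"wx": 0,"wy": 0,"wz": 0,"gripper": 2.6}
    - {"tx": 0,"ty": 0,"tz": 0,"wx": 0,"wy": 0,"wz": 0,"gripper": 2.6}

```text
clock: 9.5
eef_pos: [0.6303, 0.0184, 0.114]
orientation: [-2.116, 0.213, 2.115]
contact_force: [0.2, 0.9, -0.0]
gripper_width: 0.026
```

Request:
servo_tool:
  deltas:
    - {"tx": 0.2,"ty": 0.4,"tz": 0,"wx": 0,"wy": 0,"wz": 0.43,"gripper": 2.6}
    - {"tx": 0.1,"ty": 0.42,"tz": 0,"wx": 0,"wy": 0,"wz": 0.43,"gripper": 2.6}
    - {"tx": 0.05,"ty": 0.42,"tz": 0,"wx": 0,"wy": 0,"wz": 0.43,"gripper": 2.6}

```text
clock: 9.8
eef_pos: [0.6339, 0.0308, 0.1141]
orientation: [-2.213, 0.021, 2.211]
contact_force: [0.0, -0.9, -0.1]
gripper_width: 0.0257
```

Run:
```python
from h import *
p=cam('wrist'); s=r.read_state(); A=np.array([.563,.032]); print(s['eef_pos'],s['contact_force'])
for d in r.place_of(p,'knob_mid')[:1]:
    q=atz(p,d['point'],.166); print(d['score'],q,np.arctan2(*(q[:2]-A)[::-1]))
```

```text
[0.63391857 0.03146374 0.11415783] [-0.14551288  0.61602363  0.2345808 ]
0.6 [0.62913296 0.03004375 0.166     ] -0.029571881476199657
```

Request:
servo_tool:
  deltas:
    - {"tx": -0.03,"ty": 0.42,"tz": 0,"wx": 0,"wy": 0,"wz": 0.43,"gripper": 2.6}
    - {"tx": -0.05,"ty": 0.42,"tz": 0,"wx": 0,"wy": 0,"wz": 0.43,"gripper": 2.6}
    - {"tx": -0.08,"ty": 0.42,"tz": 0,"wx": 0,"wy": 0,"wz": 0.43,"gripper": 2.6}
    - {"tx": -0.1,"ty": 0.41,"tz": 0,"wx": 0,"wy": 0,"wz": 0.43,"gripper": 2.6}

```text
clock: 10.3
eef_pos: [0.6312, 0.0474, 0.114]
orientation: [2.106, 0.232, -2.105]
contact_force: [0.2, -0.2, 0.3]
gripper_width: 0.0261
```

Request:
servo_tool:
  deltas:
    - {"tx": -0.1,"ty": 0.41,"tz": 0,"wx": 0,"wy": 0,"wz": 0.43,"gripper": 2.6}
    - {"tx": -0.13,"ty": 0.4,"tz": 0,"wx": 0,"wy": 0,"wz": 0.43,"gripper": 2.6}
    - {"tx": -0.15,"ty": 0.39,"tz": 0,"wx": 0,"wy": 0,"wz": 0.43,"gripper": 2.6}
    - {"tx": -0.18,"ty": 0.38,"tz": 0,"wx": 0,"wy": 0,"wz": 0.43,"gripper": 2.6}

```text
clock: 10.7
eef_pos: [0.6255, 0.0632, 0.114]
orientation: [1.967, 0.46, -1.965]
contact_force: [-0.1, 0.1, 1.1]
gripper_width: 0.0259
```

Request:
servo_tool:
  deltas:
    - {"tx": -0.2,"ty": 0.37,"tz": 0,"wx": 0,"wy": 0,"wz": 0.43,"gripper": 2.6}
    - {"tx": -0.22,"ty": 0.36,"tz": 0,"wx": 0,"wy": 0,"wz": 0.43,"gripper": 2.6}
    - {"tx": -0.24,"ty": 0.34,"tz": 0,"wx": 0,"wy": 0,"wz": 0.43,"gripper": 2.6}
    - {"tx": -0.26,"ty": 0.33,"tz": 0,"wx": 0,"wy": 0,"wz": 0.43,"gripper": 2.6}

```text
clock: 11.1
eef_pos: [0.6163, 0.0772, 0.114]
orientation: [1.816, 0.662, -1.815]
contact_force: [0.5, -0.1, 0.2]
gripper_width: 0.0261
```

Request:
servo_tool:
  deltas:
    - {"tx": -0.28,"ty": 0.31,"tz": 0,"wx": 0,"wy": 0,"wz": 0.43,"gripper": 2.6}
    - {"tx": -0.3,"ty": 0.3,"tz": 0,"wx": 0,"wy": 0,"wz": 0.43,"gripper": 2.6}
    - {"tx": -0.32,"ty": 0.28,"tz": 0,"wx": 0,"wy": 0,"wz": 0.43,"gripper": 2.6}
    - {"tx": -0.33,"ty": 0.26,"tz": 0,"wx": 0,"wy": 0,"wz": 0.43,"gripper": 2.6}

```text
clock: 11.5
eef_pos: [0.604, 0.0887, 0.114]
orientation: [1.657, 0.841, -1.656]
contact_force: [0.9, -0.0, -0.3]
gripper_width: 0.0259
```

Request:
servo_tool:
  deltas:
    - {"tx": -0.35,"ty": 0.24,"tz": 0,"wx": 0,"wy": 0,"wz": 0.43,"gripper": 2.6}
    - {"tx": -0.36,"ty": 0.22,"tz": 0,"wx": 0,"wy": 0,"wz": 0.43,"gripper": 2.6}
    - {"tx": -0.37,"ty": 0.19,"tz": 0,"wx": 0,"wy": 0,"wz": 0.43,"gripper": 2.6}
    - {"tx": -0.38,"ty": 0.17,"tz": 0,"wx": 0,"wy": 0,"wz": 0.43,"gripper": 2.6}

```text
clock: 11.9
eef_pos: [0.5894, 0.0969, 0.114]
orientation: [1.491, 0.998, -1.49]
contact_force: [-0.5, 1.0, -0.3]
gripper_width: 0.026
```

Request:
servo_tool:
  deltas:
    - {"tx": -0.39,"ty": 0.15,"tz": 0,"wx": 0,"wy": 0,"wz": 0.43,"gripper": 2.6}
    - {"tx": -0.4,"ty": 0.12,"tz": 0,"wx": 0,"wy": 0,"wz": 0.43,"gripper": 2.6}
    - {"tx": -0.41,"ty": 0.1,"tz": 0,"wx": 0,"wy": 0,"wz": 0.43,"gripper": 2.6}
    - {"tx": -0.41,"ty": 0.08,"tz": 0,"wx": 0,"wy": 0,"wz": 0.43,"gripper": 2.6}

```text
clock: 12.3
eef_pos: [0.5733, 0.1014, 0.114]
orientation: [1.32, 1.134, -1.319]
contact_force: [0.8, -0.5, -0.9]
gripper_width: 0.0261
```

Run:
```python
from h import *
p=cam('wrist'); s=r.read_state(); A=np.array([.563,.032]); e=s['eef_pos'];print(e,np.arctan2(*(e[:2]-A)[::-1]),s['contact_force'],s['joint_positions'][5])
for d in r.place_of(p,'knob_mid')[:1]:
    q=atz(p,d['point'],.166); print(d['score'],q,np.arctan2(*(q[:2]-A)[::-1]))
```

```text
[0.57280177 0.10150789 0.11400697] 1.4307033480207967 [-0.04381511 -0.10909823  1.05997422] 0.18938541994268251
0.93 [0.57486968 0.10152477 0.166     ] 1.4017007672190125
```

Request:
servo_tool:
  deltas:
    - {"tx": -0.42,"ty": 0.05,"tz": 0,"wx": 0,"wy": 0,"wz": 0.43,"gripper": 2.6}
    - {"tx": -0.42,"ty": 0.02,"tz": 0,"wx": 0,"wy": 0,"wz": 0.43,"gripper": 2.6}
    - {"tx": -0.42,"ty": 0,"tz": 0,"wx": 0,"wy": 0,"wz": 0.43,"gripper": 2.6}
    - {"tx": -0.42,"ty": -0.03,"tz": 0,"wx": 0,"wy": 0,"wz": 0.43,"gripper": 2.6}

```text
clock: 12.8
eef_pos: [0.5566, 0.1018, 0.1138]
orientation: [1.144, 1.249, -1.144]
contact_force: [-0.1, 0.7, 0.2]
gripper_width: 0.0259
```

Request:
servo_tool:
  deltas:
    - {"tx": -0.42,"ty": -0.05,"tz": 0,"wx": 0,"wy": 0,"wz": 0.43,"gripper": 2.6}
    - {"tx": -0.41,"ty": -0.08,"tz": 0,"wx": 0,"wy": 0,"wz": 0.43,"gripper": 2.6}
    - {"tx": -0.41,"ty": -0.1,"tz": 0,"wx": 0,"wy": 0,"wz": 0.43,"gripper": 2.6}
    - {"tx": -0.4,"ty": -0.12,"tz": 0,"wx": 0,"wy": 0,"wz": 0.43,"gripper": 2.6}

```text
clock: 13.2
eef_pos: [0.5402, 0.0983, 0.1138]
orientation: [0.964, 1.347, -0.964]
contact_force: [0.1, -0.6, 0.3]
gripper_width: 0.026
```

Request:
servo_tool:
  deltas:
    - {"tx": -0.39,"ty": -0.15,"tz": 0,"wx": 0,"wy": 0,"wz": 0.43,"gripper": 2.6}
    - {"tx": -0.38,"ty": -0.17,"tz": 0,"wx": 0,"wy": 0,"wz": 0.43,"gripper": 2.6}
    - {"tx": -0.37,"ty": -0.19,"tz": 0,"wx": 0,"wy": 0,"wz": 0.43,"gripper": 2.6}
    - {"tx": -0.36,"ty": -0.22,"tz": 0,"wx": 0,"wy": 0,"wz": 0.43,"gripper": 2.6}

```text
clock: 13.6
eef_pos: [0.5252, 0.091, 0.1138]
orientation: [0.781, 1.426, -0.781]
contact_force: [0.4, 0.7, 0.2]
gripper_width: 0.0259
```

Request:
servo_tool:
  deltas:
    - {"tx": -0.35,"ty": -0.24,"tz": 0,"wx": 0,"wy": 0,"wz": 0.43,"gripper": 2.6}
    - {"tx": -0.33,"ty": -0.26,"tz": 0,"wx": 0,"wy": 0,"wz": 0.43,"gripper": 2.6}
    - {"tx": -0.32,"ty": -0.28,"tz": 0,"wx": 0,"wy": 0,"wz": 0.43,"gripper": 2.6}
    - {"tx": -0.3,"ty": -0.3,"tz": 0,"wx": 0,"wy": 0,"wz": 0.43,"gripper": 2.6}

```text
clock: 14.0
eef_pos: [0.5124, 0.0803, 0.1139]
orientation: [0.596, 1.487, -0.595]
contact_force: [2.5, 2.5, 0.1]
gripper_width: 0.0259
```

About 3.5 N of drag now opposes the motion. I'll nudge about 0.05 rad further.

Request:
servo_tool:
  deltas:
    - {"tx": -0.12,"ty": -0.12,"tz": 0,"wx": 0,"wy": 0,"wz": 0.2,"gripper": 2.6}
    - {"tx": -0.12,"ty": -0.13,"tz": 0,"wx": 0,"wy": 0,"wz": 0.2,"gripper": 2.6}

```text
clock: 14.2
eef_pos: [0.5101, 0.0779, 0.114]
orientation: [0.554, 1.498, -0.553]
contact_force: [2.7, 3.6, -0.6]
gripper_width: 0.0263
```

About 4.5 N of drag, so I stop here. I'll open, wait, lift, and look.

Request:
servo_tool:
  deltas:
    - {"tx": 0,"ty": 0,"tz": 0,"wx": 0,"wy": 0,"wz": 0,"gripper": 4.5}
    - {"tx": 0,"ty": 0,"tz": 0,"wx": 0,"wy": 0,"wz": 0,"gripper": 5}
    - {"tx": 0,"ty": 0,"tz": 0,"wx": 0,"wy": 0,"wz": 0,"gripper": 5}
    - {"tx": 0,"ty": 0,"tz": 0,"wx": 0,"wy": 0,"wz": 0,"gripper": 5}
    - {"tx": 0,"ty": 0,"tz": 2.5,"wx": 0,"wy": 0,"wz": 0,"gripper": 5}
    - {"tx": 0,"ty": 0,"tz": 3,"wx": 0,"wy": 0,"wz": 0,"gripper": 5}
    - {"tx": 0,"ty": 0,"tz": 3,"wx": 0,"wy": 0,"wz": 0,"gripper": 5}
    - {"tx": 0,"ty": 0,"tz": 0,"wx": 0,"wy": 0,"wz": 0,"gripper": 5}

```text
clock: 15.0
eef_pos: [0.511, 0.0779, 0.2025]
orientation: [0.553, 1.494, -0.55]
contact_force: [0.3, -0.8, 0.5]
gripper_width: 0.0504
```

```bash
cat > look.py <<'E'
from h import *
from scipy.optimize import least_squares
np.set_printoptions(precision=4,suppress=True)
s=r.read_state(); e=s['eef_pos']; R=Ro.from_rotvec(s['orientation']).as_matrix()
print(e,'jaw',np.arctan2(R[1,1],R[0,1]),'q',s['joint_positions'],s['gripper_width'])
p=cam('wrist'); save(p,'w5.png'); A=np.array([.563,.032])
c=cloud(p,p['range_z']>0); rim=c[(abs(c[:,2]-.126)<.005)&(abs(np.hypot(*(c[:,:2]-A).T)-.118)<.022)]
f=least_squares(lambda q:np.clip(abs(np.hypot(*(rim[:,:2]-q).T)-.1185)-.0165,0,None),A,loss='soft_l1',f_scale=.003)
print('axis',f.x,len(rim),np.median(rim[:,2]))
k=c[(c[:,2]>.15)&(c[:,2]<.19)&(np.hypot(*(c[:,:2]-[.51,.08]).T)<.03)]
g=least_squares(lambda q:np.hypot(*(k[:,:2]-q).T)-.011,[.51,.08],loss='soft_l1',f_scale=.002)
kk=k[(k[:,2]<.183)]
g2=least_squares(lambda q:np.hypot(*(kk[:,:2]-q).T)-.011,[.51,.08],loss='soft_l1',f_scale=.002)
print('knob',len(k),g.x,len(kk),g2.x)
for th,z in (('knob_mid',.166),('crank',.126),('mark_spot',.126)):
    for d in r.place_of(p,th)[:1]: print(th,d['score'],d['point'],atz(p,d['point'],z))
for n in('top','side'):
    p=cam(n)
    for th,z in (('knob_mid',.166),('mark_spot',.126),('marker_mid',.031)):
        for d in r.place_of(p,th)[:1]: print(n,th,d['score'],d['point'],atz(p,d['point'],z))
E
python3 look.py
```

```text
[0.511  0.0779 0.2025] jaw 0.8650356220352542 q [ 0.0022  0.0222  1.5604 -0.0001  1.5535 -0.8629] 0.05039418694471471
axis [0.5604 0.0327] 19197 0.12638036695194332
knob 976 [0.5104 0.0797] 421 [0.5097 0.0803]
knob_mid 0.92 [259.2, 201.8] [0.5093 0.0808 0.166 ]
crank 0.85 [259.5, 257.8] [0.5632 0.0359 0.126 ]
mark_spot 0.72 [64.4, 310.4] [ 0.4806 -0.1523  0.126 ]
top knob_mid 0.72 [191.9, 194.1] [0.5124 0.0711 0.166 ]
top marker_mid 0.5 [308.5, 204.6] [ 0.4961 -0.2764  0.031 ]
side knob_mid 0.78 [211.4, 158.6] [0.5002 0.0737 0.166 ]
side mark_spot 0.91 [196.8, 168.5] [0.4678 0.1128 0.126 ]
side marker_mid 0.65 [280.9, 245.5] [ 0.504  -0.2689  0.031 ]
```

View pics/w5.png

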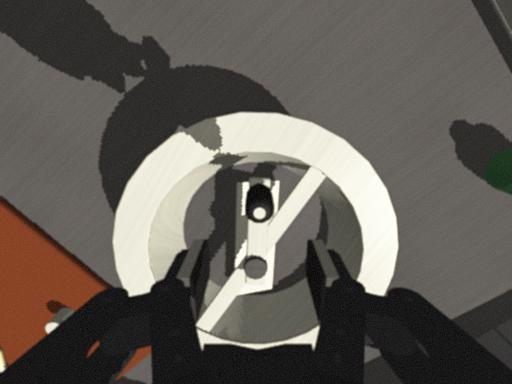

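The wrist view shows the crank pointing outward with the knob at (259,205), free of the fingers. It stands at about 2.40 rad, which puts the mark spot at about (0.4755, 0.112). Next I'll go to the weight.

Request:
servo_tool:
  deltas:
    - {"tx": -0.1,"ty": -3.9,"tz": 0,"wx": 0,"wy": 0,"wz": 0,"gripper": 5.5}
    - {"tx": -0.1,"ty": -3.9,"tz": 0,"wx": 0,"wy": 0,"wz": 0,"gripper": 5.5}
    - {"tx": -0.1,"ty": -3.9,"tz": 0,"wx": 0,"wy": 0,"wz": 0,"gripper": 5.5}
    - {"tx": -0.2,"ty": -3.9,"tz": 0,"wx": 0,"wy": 0,"wz": 0,"gripper": 5.5}
    - {"tx": -0.2,"ty": -3.9,"tz": 0,"wx": 0,"wy": 0,"wz": 0,"gripper": 5.5}
    - {"tx": -0.2,"ty": -3.9,"tz": -1,"wx": 0,"wy": 0,"wz": 0,"gripper": 5.5}
    - {"tx": -0.2,"ty": -3.9,"tz": -2,"wx": 0,"wy": 0,"wz": 0,"gripper": 5.5}
    - {"tx": -0.1,"ty": -3.9,"tz": -2.5,"wx": 0,"wy": 0,"wz": 0,"gripper": 5.5}
    - {"tx": 0,"ty": -3.9,"tz": -2.5,"wx": 0,"wy": 0,"wz": 0,"gripper": 5.5}
    - {"tx": 0,"ty": 0,"tz": 0,"wx": 0,"wy": 0,"wz": 0,"gripper": 5.5}

```text
clock: 16.6
eef_pos: [0.4958, -0.2762, 0.1147]
orientation: [0.555, 1.504, -0.554]
contact_force: [-0.7, 0.2, -0.3]
gripper_width: 0.055
```

```bash
cat > mk.py <<'E'
from h import *
from scipy.optimize import least_squares
np.set_printoptions(precision=4,suppress=True)
s=r.read_state(); e=s['eef_pos']; print(e,s['contact_force'],s['joint_positions'])
p=cam('wrist'); save(p,'w6.png'); c=cloud(p,p['range_z']>0)
k=c[(c[:,2]>.02)&(c[:,2]<.044)&(np.hypot(*(c[:,:2]-[.4985,-.2755]).T)<.025)]
top=c[(c[:,2]>.044)&(c[:,2]<.052)&(np.hypot(*(c[:,:2]-[.4985,-.2755]).T)<.025)]
g=least_squares(lambda q:np.hypot(*(k[:,:2]-q).T)-.012,[.4985,-.2755],loss='soft_l1',f_scale=.002)
print('side fit',len(k),g.x,'top',len(top),top.mean(0),(top.min(0)+top.max(0))/2)
E
python3 mk.py
```

```text
[ 0.4958 -0.2762  0.1147] [-0.719   0.1711 -0.32  ] [-0.6434  0.1781  1.5685 -0.001   1.3998 -1.5054]
side fit 157 [ 0.4997 -0.2742] top 562 [ 0.4989 -0.2735  0.0473] [ 0.4992 -0.2739  0.0468]
```

View pics/w6.png

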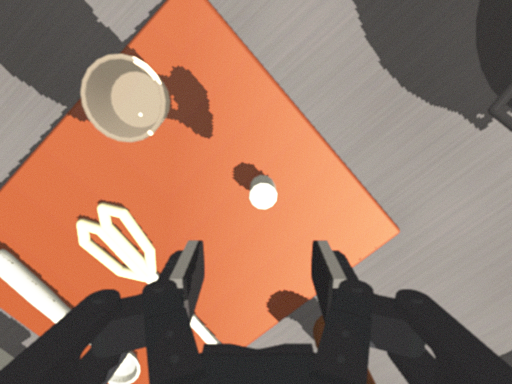

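The weight, at (263,193), stands free of its neighbours. It is at (0.4993, -0.274) and its top is at 0.047, as expected. I'll descend to it.

Request:
servo_tool:
  deltas:
    - {"tx": 0.35,"ty": 0.2,"tz": -2,"wx": 0,"wy": 0,"wz": 0,"gripper": 5.5}
    - {"tx": 0,"ty": 0,"tz": -3,"wx": 0,"wy": 0,"wz": 0,"gripper": 5.5}
    - {"tx": 0,"ty": 0,"tz": -3,"wx": 0,"wy": 0,"wz": 0,"gripper": 5.5}
    - {"tx": 0,"ty": 0,"tz": -2,"wx": 0,"wy": 0,"wz": 0,"gripper": 5.5}
    - {"tx": 0,"ty": 0,"tz": -1,"wx": 0,"wy": 0,"wz": 0,"gripper": 5.5}
    - {"tx": 0,"ty": 0,"tz": 0,"wx": 0,"wy": 0,"wz": 0,"gripper": 5.5}

```text
clock: 17.25
eef_pos: [0.5011, -0.2704, 0.0083]
orientation: [0.552, 1.501, -0.551]
contact_force: [-0.7, 0.2, 0.6]
gripper_width: 0.0548
```

Run:
```python
from h import *
np.set_printoptions(precision=4,suppress=True)
s=r.read_state(); e=s['eef_pos']; R=Ro.from_rotvec(s['orientation']).as_matrix(); print(e)
p=cam('wrist'); c=(cloud(p,p['range_z']>0)-e)@R
f=c[(abs(c[:,1])>.022)&(abs(c[:,1])<.034)&(abs(c[:,2])<.0125)&(c[:,0]<-.022)]
print('finger tip tool x',np.percentile(f[:,0],[90,99,100]))
m=c[(np.hypot(c[:,1],c[:,2])<.02)&(c[:,0]>-.06)&(c[:,0]<-.006+0.0)]
print('weight tool',m.min(0),m.max(0),(m.min(0)+m.max(0))/2,len(m))
```

```text
[ 0.5011 -0.2704  0.0083]
finger tip tool x [-0.05   -0.0428 -0.0408]
weight tool [-0.0407 -0.0199 -0.0198] [-0.006   0.0199  0.0174] [-0.0234 -0.     -0.0012] 3673
```

Request:
servo_tool:
  deltas:
    - {"tx": -0.15,"ty": -0.35,"tz": 0,"wx": 0,"wy": 0,"wz": 0,"gripper": 5.5}
    - {"tx": 0,"ty": 0,"tz": -1.2,"wx": 0,"wy": 0,"wz": 0,"gripper": 5.5}
    - {"tx": 0,"ty": 0,"tz": -1,"wx": 0,"wy": 0,"wz": 0,"gripper": 5.5}
    - {"tx": 0,"ty": 0,"tz": 0,"wx": 0,"wy": 0,"wz": 0,"gripper": 5.5}

```text
clock: 17.7
eef_pos: [0.4988, -0.2741, -0.0152]
orientation: [0.553, 1.502, -0.552]
contact_force: [0.1, 0.6, 0.1]
gripper_width: 0.0547
```

Request:
servo_tool:
  deltas:
    - {"tx": 0,"ty": 0,"tz": 0,"wx": 0,"wy": 0,"wz": 0,"gripper": 1.8}
    - {"tx": 0,"ty": 0,"tz": 0,"wx": 0,"wy": 0,"wz": 0,"gripper": 1.8}
    - {"tx": 0,"ty": 0,"tz": 0,"wx": 0,"wy": 0,"wz": 0,"gripper": 1.8}
    - {"tx": 0,"ty": 0,"tz": 0,"wx": 0,"wy": 0,"wz": 0,"gripper": 1.8}
    - {"tx": 0,"ty": 0,"tz": 0,"wx": 0,"wy": 0,"wz": 0,"gripper": 1.8}
    - {"tx": 0,"ty": 0,"tz": 0,"wx": 0,"wy": 0,"wz": 0,"gripper": 1.8}
  newtons: 25

```text
clock: 18.3
eef_pos: [0.4998, -0.2748, -0.0131]
orientation: [0.552, 1.499, -0.552]
contact_force: [0.7, 0.1, 4.6]
gripper_width: 0.023
```

Request:
servo_tool:
  deltas:
    - {"tx": 0,"ty": 0,"tz": 1.5,"wx": 0,"wy": 0,"wz": 0,"gripper": 1.8}
    - {"tx": 0,"ty": 0,"tz": 3,"wx": 0,"wy": 0,"wz": 0,"gripper": 1.8}
    - {"tx": 0,"ty": 0,"tz": 4,"wx": 0,"wy": 0,"wz": 0,"gripper": 1.8}
    - {"tx": 0,"ty": 0,"tz": 4,"wx": 0,"wy": 0,"wz": 0,"gripper": 1.8}
    - {"tx": 0,"ty": 0,"tz": 4,"wx": 0,"wy": 0,"wz": 0,"gripper": 1.8}
    - {"tx": 0,"ty": 0,"tz": 3.5,"wx": 0,"wy": 0,"wz": 0,"gripper": 1.8}
    - {"tx": 0,"ty": 0,"tz": 0,"wx": 0,"wy": 0,"wz": 0,"gripper": 1.8}

```text
clock: 19.0
eef_pos: [0.5008, -0.2755, 0.1926]
orientation: [0.549, 1.492, -0.553]
contact_force: [-0.5, -0.2, -1.2]
gripper_width: 0.0231
```

Run:
```python
from h import *
np.set_printoptions(precision=4,suppress=True)
s=r.read_state(); e=s['eef_pos']; R=Ro.from_rotvec(s['orientation']).as_matrix(); print(e,s['contact_force'],s['gripper_width'])
p=cam('wrist'); save(p,'w7.png'); c=(cloud(p,p['range_z']>0)-e)@R
m=c[(np.hypot(c[:,1],c[:,2])<.03)&(c[:,0]>-.08)&(c[:,0]<.03)]
for x in np.arange(-.08,.03,.008):
    q=m[(m[:,0]>=x)&(m[:,0]<x+.008)]; w=q[abs(q[:,1])<.0105]
    if len(q): print(round(x,3),len(q),q[:,1].min(),q[:,1].max(),'mid',len(w),w[:,2].min(initial=9),w[:,2].max(initial=-9))
```

```text
[ 0.5008 -0.2755  0.1926] [-0.4579 -0.2    -1.1753] 0.023067275582829946
-0.08 980 -0.028985179711913864 0.028883225403423578 mid 0 9.0 -9.0
-0.072 630 -0.025351053355513194 0.024736971926549348 mid 0 9.0 -9.0
-0.064 2613 -0.025339903383723265 0.024891641446993223 mid 1897 -0.012884677567588444 0.011162649130625835
-0.056 826 -0.02548246530484265 0.024690144372664116 mid 324 -0.012867387399409796 -0.005032798270887476
-0.048 589 -0.024791829761661267 0.02476348472357216 mid 282 -0.012755283515981843 -0.004843406175188298
-0.04 283 -0.011898557882095253 0.011342892252548867 mid 250 -0.012711082797284673 -0.005070202704545225
-0.032 49 -0.011449567761117356 0.011361358885354167 mid 43 -0.012398851487786052 -0.006554889188188645
```

View pics/w7.png

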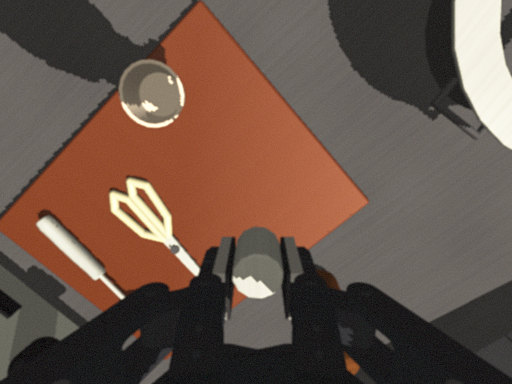

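The weight is held upright at (258,260), and its base is about 28 mm above the reported TCP. I'll carry it to above the mark spot.

Request:
servo_tool:
  deltas:
    - {"tx": -0.2,"ty": 2,"tz": 0,"wx": 0,"wy": 0,"wz": 0,"gripper": 1.8}
    - {"tx": -0.25,"ty": 3.7,"tz": 0,"wx": 0,"wy": 0,"wz": 0,"gripper": 1.8}
    - {"tx": -0.25,"ty": 3.7,"tz": 0,"wx": 0,"wy": 0,"wz": 0,"gripper": 1.8}
    - {"tx": -0.25,"ty": 3.7,"tz": 0,"wx": 0,"wy": 0,"wz": 0,"gripper": 1.8}
    - {"tx": -0.25,"ty": 3.7,"tz": 0,"wx": 0,"wy": 0,"wz": 0,"gripper": 1.8}
    - {"tx": -0.25,"ty": 3.7,"tz": 0,"wx": 0,"wy": 0,"wz": 0,"gripper": 1.8}
    - {"tx": -0.25,"ty": 3.7,"tz": 0,"wx": 0,"wy": 0,"wz": 0,"gripper": 1.8}
    - {"tx": -0.25,"ty": 3.7,"tz": 0,"wx": 0,"wy": 0,"wz": 0,"gripper": 1.8}
    - {"tx": -0.25,"ty": 3.7,"tz": 0,"wx": 0,"wy": 0,"wz": 0,"gripper": 1.8}
    - {"tx": -0.2,"ty": 3.7,"tz": 0,"wx": 0,"wy": 0,"wz": 0,"gripper": 1.8}
    - {"tx": -0.1,"ty": 3.4,"tz": 0,"wx": 0,"wy": 0,"wz": 0,"gripper": 1.8}
    - {"tx": 0,"ty": 0,"tz": 0,"wx": 0,"wy": 0,"wz": 0,"gripper": 1.8}

```text
clock: 20.25
eef_pos: [0.473, 0.1159, 0.1855]
orientation: [0.549, 1.503, -0.549]
contact_force: [0.3, -0.7, -1.4]
gripper_width: 0.0234
```

```bash
python3 look.py
python3 - <<'E'
from h import *
s=r.read_state(); R=Ro.from_rotvec(s['orientation']).as_matrix(); print(R[:,0])
E
```

```text
[0.473  0.1159 0.1855] jaw 0.8691722006470369 q [ 0.0813 -0.0295  1.6462  0.001   1.5271 -0.7879] 0.023352953104002948
axis [0.5616 0.0316] 13458 0.12634673350848852
knob 130 [0.5053 0.0851] 3 [0.5127 0.078 ]
knob_mid 0.66 [254.4, 258.0] [0.4977 0.0916 0.166 ]
crank 0.83 [248.5, 317.3] [0.5588 0.0317 0.126 ]
mark_spot 0.44 [502.1, 211.4] [0.6156 0.2649 0.126 ]
top knob_mid 0.73 [389.3, 208.6] [ 0.4595 -0.4846  0.166 ]
top mark_spot 0.8 [180.4, 209.7] [0.4744 0.1099 0.126 ]
top marker_mid 0.67 [197.8, 194.2] [0.5366 0.0723 0.031 ]
side knob_mid 0.7 [213.5, 160.2] [0.4992 0.0597 0.166 ]
side mark_spot 0.84 [197.1, 165.4] [0.48   0.1322 0.126 ]
side marker_mid 0.41 [193.7, 137.2] [0.7041 0.5603 0.031 ]
[-7.23422506e-05 -5.45840181e-05 -9.99999996e-01]
```

Request:
servo_tool:
  deltas:
    - {"tx": 0.22,"ty": -0.38,"tz": -1.5,"wx": 0,"wy": 0,"wz": 0,"gripper": 1.8}
    - {"tx": 0,"ty": 0,"tz": -2.5,"wx": 0,"wy": 0,"wz": 0,"gripper": 1.8}
    - {"tx": 0,"ty": 0,"tz": -2.5,"wx": 0,"wy": 0,"wz": 0,"gripper": 1.8}
    - {"tx": 0,"ty": 0,"tz": -1,"wx": 0,"wy": 0,"wz": 0,"gripper": 1.8}
    - {"tx": 0,"ty": 0,"tz": 0,"wx": 0,"wy": 0,"wz": 0,"gripper": 1.8}

```text
clock: 21.35
eef_pos: [0.4762, 0.1084, 0.1107]
orientation: [0.551, 1.501, -0.553]
contact_force: [-1.1, 0.5, -0.7]
gripper_width: 0.0232
```

Request:
servo_tool:
  deltas:
    - {"tx": -0.08,"ty": 0.33,"tz": 0,"wx": 0,"wy": 0,"wz": 0,"gripper": 1.8}
    - {"tx": 0,"ty": 0,"tz": -0.6,"wx": 0,"wy": 0,"wz": 0,"gripper": 1.8}
    - {"tx": 0,"ty": 0,"tz": -0.3,"wx": 0,"wy": 0,"wz": 0,"gripper": 1.8}
    - {"tx": 0,"ty": 0,"tz": 0,"wx": 0,"wy": 0,"wz": 0,"gripper": 1.8}

```text
clock: 21.75
eef_pos: [0.4759, 0.1118, 0.1024]
orientation: [0.552, 1.5, -0.552]
contact_force: [0.2, 0.1, 0.6]
gripper_width: 0.023
```

Request:
servo_tool:
  deltas:
    - {"tx": 0,"ty": 0,"tz": -0.2,"wx": 0,"wy": 0,"wz": 0,"gripper": 1.8}
    - {"tx": 0,"ty": 0,"tz": -0.1,"wx": 0,"wy": 0,"wz": 0,"gripper": 1.8}
    - {"tx": 0,"ty": 0,"tz": 0,"wx": 0,"wy": 0,"wz": 0,"gripper": 1.8}

```text
clock: 22.05
eef_pos: [0.476, 0.1118, 0.0995]
orientation: [0.552, 1.5, -0.552]
contact_force: [-0.3, 0.7, -1.6]
gripper_width: 0.023
```

Request:
servo_tool:
  deltas:
    - {"tx": 0,"ty": 0,"tz": -0.1,"wx": 0,"wy": 0,"wz": 0,"gripper": 1.8}
    - {"tx": 0,"ty": 0,"tz": -0.1,"wx": 0,"wy": 0,"wz": 0,"gripper": 1.8}
    - {"tx": 0,"ty": 0,"tz": 0,"wx": 0,"wy": 0,"wz": 0,"gripper": 1.8}

```text
clock: 22.35
eef_pos: [0.4761, 0.1118, 0.0979]
orientation: [0.552, 1.499, -0.552]
contact_force: [-1.2, -0.2, 4.4]
gripper_width: 0.023
```

The weight has touched down at the expected height, with about 4 N of contact. I'll release and lift straight up.

Request:
servo_tool:
  deltas:
    - {"tx": 0,"ty": 0,"tz": 0,"wx": 0,"wy": 0,"wz": 0,"gripper": 2.7}
    - {"tx": 0,"ty": 0,"tz": 0,"wx": 0,"wy": 0,"wz": 0,"gripper": 3.5}
    - {"tx": 0,"ty": 0,"tz": 0,"wx": 0,"wy": 0,"wz": 0,"gripper": 4.5}
    - {"tx": 0,"ty": 0,"tz": 0,"wx": 0,"wy": 0,"wz": 0,"gripper": 4.5}
    - {"tx": 0,"ty": 0,"tz": 1,"wx": 0,"wy": 0,"wz": 0,"gripper": 4.5}
    - {"tx": 0,"ty": 0,"tz": 2,"wx": 0,"wy": 0,"wz": 0,"gripper": 4.5}
    - {"tx": 0,"ty": 0,"tz": 3,"wx": 0,"wy": 0,"wz": 0,"gripper": 4.5}
    - {"tx": 0,"ty": 0,"tz": 3,"wx": 0,"wy": 0,"wz": 0,"gripper": 4.5}
    - {"tx": 0,"ty": 0,"tz": 3,"wx": 0,"wy": 0,"wz": 0,"gripper": 4.5}
    - {"tx": 0,"ty": 0,"tz": 0,"wx": 0,"wy": 0,"wz": 0,"gripper": 4.5}

```text
clock: 23.35
eef_pos: [0.4774, 0.1119, 0.2222]
orientation: [0.553, 1.494, -0.549]
contact_force: [0.4, 0.4, -0.2]
gripper_width: 0.0451
```

Run:
```python
from h import *
from scipy.optimize import least_squares
np.set_printoptions(precision=4,suppress=True)
s=r.read_state(); print(s['clock'],s['eef_pos'],s['contact_force'])
p=cam('wrist'); save(p,'w8.png'); c=cloud(p,p['range_z']>0); A=np.array([.5617,.0318])
near=lambda a,b:np.hypot(*(c[:,:2]-[a,b]).T)
t=c[(abs(c[:,2]-.158)<.004)&(near(.476,.112)<.025)]; print('weight top',len(t),(t.min(0)+t.max(0))/2,t.max(0)-t.min(0),'z',np.median(t[:,2]))
k=c[(c[:,2]>.15)&(c[:,2]<.19)&(near(.51,.08)<.022)&(np.hypot(*(c[:,:2]-A).T)<.09)]
f=lambda P,x0,rr:least_squares(lambda q:np.hypot(*(P[:,:2]-q).T)-rr,x0,loss='soft_l1',f_scale=.002).x
kn=f(k,[.51,.08],.011); u=(kn-A)/np.hypot(*(kn-A)); m=A+.118*u
print('knob',len(k),kn,np.hypot(*(kn-A)),np.arctan2(u[1],u[0]),'mark',m,'err',(t.min(0)+t.max(0))[:2]/2-m)
```

```text
23.35 [0.4774 0.1119 0.2222] [ 0.3593  0.4397 -0.1606]
weight top 594 [0.4751 0.1123 0.1573] [0.0233 0.0232 0.0065] z 0.1583959054928223
knob 852 [0.5102 0.0798] 0.07044451686411997 2.3909767507802457 mark [0.4754 0.1123] err [-0.0003  0.    ]
```

View pics/w8.png

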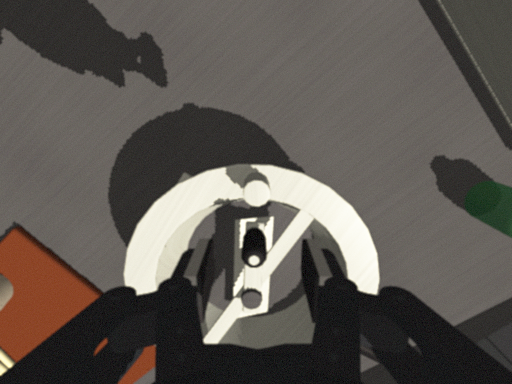

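The weight stands upright on the rim at (256,192), in line with the hub (252,298) and knob (254,245). It measures under 1 mm from the mark spot, and the knob is where it was left. I'll hand in.

```bash
python3 -c "
from cell import r
print(r.close_job())"
```

```text
the job is handed in; nothing more can be done
None
```

The job is done and handed in at about 23.5 s on the robot's clock; no verdict is reported. The crank stands where it drags, and the weight stands upright on the rim in line with it.

- **Crank:** I wound it anticlockwise, about 2.6 rad in all, with the gripper loosely round the knob. Drag rose to about 4.5 N, roughly 4 N above free drag, and I stopped there and let go. The wrist camera gave the crank at 2.40 rad before the weight was placed and 2.39 rad after, which agree within measuring error.
- **Weight:** I picked it from the board and set it on the rim, with about 4 N at touchdown. In the last wrist-camera check its top was at z = 0.158 m, as it should be for standing on the rim. It was under 1 mm from the computed mark spot, and the gripper was clear above it.
- **What disagreed:**
  - The first winding try missed. The real fingertips end about 40 mm above the reported tool point, so the fingers passed over the knob without touching it; I found this in the wrist depth data and worked with that offset afterwards.
  - Some network readings of the mark spot and knob were far off, mostly when hidden or out of view, so I relied on the depth fits.
- **Not checked:** I could not measure the wiper's force on the sieve after it relaxed. The other things on the bench were not re-measured at the end, but the arm kept clear of them.

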